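# Pop the touch-latch lid of the feed box and push it open

### The job

Open the wide compartment of the feed box on the worktop using fingertips only: press down on the front edge of its flush touch-latch lid (the edge nearest the robot) until the catch lets go, take the finger away so that the lid springs ajar, then push the raised edge up and back from below until the lid stands open by itself, upright or leaning back. Grip nothing and press nothing hard, keep the narrow lid shut, leave everything else on the worktop where it is.

Things in the scene. Friction and masses are not known exactly. Their poses are not given: they have to be found in the camera images.
- feed_box: White feed box, fixed, 200 mm deep (its x), 273 mm wide (its y), 105 mm high, with two plain plywood lids flush in its top: a wide one to the left (+y), a narrow one to the right (-y). Origin: centre of its underside, z up; its front (-x) faces the robot, turned up to 0.4 rad. A fixed rail 15 mm deep runs along the front. Under each lid is an open compartment.
- wide_lid (a joint): Angle of the wide lid (150 mm front to back, 156 mm wide, 10 mm thick, 0.2 kg), hinged at its rear. 0 = flush and latched, positive = front edge raised, -0.06 = pressed to its buffer stop (front edge 9 mm below flush), 1.9 = open stop. Once the catch lets go a spring lifts it to about 0.54 and no further. Left beyond 1.4 it stays put; left lower it sinks back to ajar.
- wide_press (a point): Point on the wide lid's top face, midway across, 17 mm behind its front edge, over the catch, 135 mm from the hinge line; moves with the lid. Pressing here takes about 5 N; the catch lets go some 4 mm below flush (-0.027 rad). As the finger goes away the lid springs ajar within 0.5 s, front edge about 77 mm up. The catch does not engage again.
- wide_edge (a point): Middle of the wide lid's lower front edge, 152 mm in front of the hinge line, 10 mm below the top face; moves with the lid. A steel striker 30 mm wide hangs under the lid 17 mm behind it, down to 32 mm below the top face: push the lid up 30 mm or more to one side of the middle. Pushing here takes 1 to 3 N.
- wide_hinge (a point): Middle of the wide lid's hinge line, level with the lid's top face 105 mm above the worktop; the hinge axis is the box's y axis. Fixed to the box.
- narrow_lid (a joint): Angle of the narrow lid (150 mm deep, 76 mm wide), with the same kind of catch and hinge. 0 = shut. Leave it shut.
- narrow_press (a point): Point on the top face of the narrow lid, midway across and 17 mm behind its front edge. Not to be pressed.
- cup_rack: Loose wooden rack with four slots, 82 x 294 x 56 mm, long side about front to back, at the left or the right end of the work area. Origin at the centre of its underside. Bystander.
- cup1: White plastic feeding cup, 57 mm across, 47 mm high, standing in the rack. Origin at the centre of its underside. Bystander.
- cup2: White plastic feeding cup, 57 mm across, 47 mm high, standing in the rack. Origin at the centre of its underside. Bystander.
- cup3: White plastic feeding cup, 57 mm across, 47 mm high, standing in the rack. Origin at the centre of its underside. Bystander.
- cup4: White plastic feeding cup, 57 mm across, 47 mm high, standing in the rack. Origin at the centre of its underside. Bystander.
- hide: Sandstone-coloured resin hide (a layered rock cave), about 128 x 150 x 74 mm, opposite the rack. Origin at the centre of its underside. Bystander.
- tongs: Stainless feeding tweezers, 225 mm long, 26 mm wide, 12 mm high, lying across on the worktop in front of the wide lid, about 50 mm from the box. Origin near the middle of their length on the worktop. Bystander.
- shaker: Supplement jar, 52 mm across and 85 mm high, standing close in front of the narrow lid's half of the box. Origin at the centre of its underside. Bystander.
- dish: Resin water dish, 110 mm across, 28 mm high, left of the robot. Origin at the centre of its underside. Bystander.
- hygrometer: Round dial hygrometer lying on the worktop, 64 mm across, 24 mm high, right of the robot. Origin at the centre of its underside. Bystander.

How it is judged:
By the outcome, as a careful person would: the job done as asked, in the order asked, and still so for the second after the job is handed in, with the robot touching nothing.
It also fails if it takes over 45 s, if anything falls off the work surface, if the arm or the gripper's body presses on something with over 40 N, if the wrist force passes 120 N, or if a joint passes its speed limit or range.

### The arm

A 6-joint arm with a two-finger parallel gripper is mounted at the origin on the work surface. World frame = base frame: x ahead of the robot, y to its left, z up, the work surface at z = 0. Lengths are in mm, angles in rad, forces in N, time in s.
With the tool pointing down it reaches from about 250 to 725 mm from the base axis. Payload 9.7 kg.
Tool frame: the origin (TCP) lies midway between the tips of the shut fingers; the grasp point (between the pads) lies 19 mm behind it; z points along the fingers, y is the direction in which the jaws open and shut (so a half turn about z gives the same grasp; the last joint's range is limited). The gripper opens to 85 mm and grips with 20 to 120 N. Pads are 22 mm wide; open, the fingers measure 114 mm over their backs; the gripper's body (76 mm by 85 mm) begins 54 mm behind the grasp point. The pads swing forward as they close: fully open they stand 13 mm farther back than shut.
Start: joints at [-1.136, 0.087, 0.176, 1.66, 0, 1.571], TCP at [231.673, -498.823, 231.284] pointing down, gripper open.
Joint ranges: [-3.13, 3.13], [-0.85, 1.81], [-1.15, 1.24], [-2.2, 2.28], [-1.44, 1.52], [-3.14, 3.14]. Speed limits (rad/s): [2.22, 2.22, 2.57, 3.14, 3.14, 3.14].

### API

Orientations are given as [roll, pitch, yaw] about the fixed x, y, z axes, in that order (R = Rz(yaw) Ry(pitch) Rx(roll)).
In Python, from cell import * gives the robot as it stands.
- The arm moves only by the tool servo_tool, never from a script. Its argument "moves" is a list of rows, each an object with "delta_pos": the shift along the world's x, y, z in cm, a list of three; "rot": the turn, a rotation vector about the world's x, y, z in rad, a list of three. In form: [{"delta_pos": [dx, dy, dz], "rot": [wx, wy, wz]}, ...]. A call has 1 to 10 rows; each row is the pose to reach, as a shift and turn from the pose measured when the call began; what a row does not reach only later rows make up. A row lasts 1/8 s, in which the tool goes at most 62.5 mm and 10.7 degrees, less where a joint would pass 70% of its speed; a pose out of reach is approached as far as the arm can. A call with a gripper value outside its range is refused whole. "jaw" is the opening, from 0 (shut) to 1 (fully open), set as the call begins (left out, the last holds). The fingers move at their own pace and stop on an object; "grip_force" is the grip in N (left out, the last holds). Time passes only in rows, so rows that repeat a pose let the fingers close. It gives the time, the measured TCP pose, the force and the opening at its end, in the units of the state.
- read_state(): the state, without advancing time (a new reading comes with each control period).
- camera(name): name is "side" or "top" or "wrist"; returns a dict with "frame" (480x640x3 uint8, red, green, blue), "fov_y" (degrees; the focal length in pixels is half the picture's height over the tangent of half this angle, whatever the lens; pixels are square), "cx", "cy" (the principal point, pixels), "R" (3x3) and "t" (3): a world point X has camera coordinates R X + t. Camera axes: x right, y down, z forward; pixel columns grow to the right and rows downward; lengths in mm; the calibration is good to about 2 mm. A picture is of the moment at which its call begins. There is no depth.
- sign_off(): hands the job in, once; it reports no verdict.
Trained networks look in a picture, given as the dict that the camera call returned (one of the last four; its "shot" number tells which), for a name from the list of things; names that differ only in an ending like _2 or _b are one class to them, and where a whole thing is asked for, a point or a joint stands for the part that bears it (a point fixed in the world has none). Each returns a list of dicts, best first, with "conf" (0 to 1); they miss things now and then, are a little off and sometimes report something else, mostly with a low value. They report only what shows in the picture. A call takes as long as a camera call.
- find_in(thing, picture): "location" ([x, y, z] in mm, in the coordinates of the camera as it stood for that picture, good to about 4 mm: the middle of the surface that is visible of it).
The state is a dict: "time": time; "q": joint angles; "joint_velocities": joint speeds; "joint_torque": joint torques, N m; "eef_pos": TCP position; "ee_rot": TCP orientation; "force": force on the tool from outside, world axes, zero at the start; "wrist_torque": the same for the moment, N m; "grip_width": finger opening in mm.
Only numpy, scipy, OpenCV 4.12 (cv2) and the standard library are available. Lean on these libraries where they do the work, as an engineer would, in place of code of your own. Each camera call takes 0.05 s, during which the arm holds its last target.

## Working session

There is one attempt and no reset: what is moved stays moved. The work goes in short steps, Python scripts to look and compute and a tool call to move; the robot and the scene stay as the last step left them, time stands still between calls to the robot, and variables do not carry over. Pictures are saved under pics/ and viewed, and the job is handed in when it is done.

Besides the shell and the picture viewer there is one more tool, called as a command line: name --argument value ..., lists and objects as JSON in quotes. servo_tool: Moves the arm, as the interface text tells. Its arguments: {"type":"object","properties":{"moves":{"type":"array","items":{"type":"object","properties":{"delta_pos":{"type":"array","items":{"type":"number"}},"rot":{"type":"array","items":{"type":"number"}}}}},"jaw":{"type":"number"},"grip_force":{"type":"number"}},"required":["moves"]}

```bash
mkdir -p pics; ls
python3 - <<'E'
from cell import *
import cv2,numpy as np
s=read_state();print(s)
for n in ("top","side","wrist"):
    p=camera(n);cv2.imwrite(f"pics/{n}0.png",p["frame"][:,:,::-1])
    R=np.array(p["R"]);t=np.array(p["t"]);print(n,p["fov_y"],p["cx"],p["cy"],R.round(3).tolist(),t.round(1))
    for th in ("feed_box","wide_lid","wide_press","wide_edge","wide_hinge","narrow_press","narrow_lid","shaker","tongs","cup_rack","hide"):
        try:
            for d in find_in(th,p)[:2]: print(th,round(d["conf"],2),(R.T@(np.array(d["location"])-t)).round(0))
        except Exception as e: print(th,e)
E
```

```text
pics
{'time': 0.0, 'q': array([-1.13602257e+00,  8.74647003e-02,  1.75084376e-01,  1.65978735e+00,
        2.00167084e-05,  1.57082546e+00]), 'joint_velocities': array([-4.49224016e-04, -8.74104455e-05, -1.12531019e-03,  1.10436051e-03,
       -6.18905280e-04, -3.79198889e-04]), 'joint_torque': array([-4.07109719e-04, -5.20382488e+01,  4.64813697e+01,  1.59503182e-02,
       -3.69319177e-04, -7.44090016e-06]), 'eef_pos': array([ 231.56659751, -498.61010498,  230.55499123]), 'ee_rot': array([-3.14022131e+00, -1.99767358e-05,  4.34744595e-01]), 'force': array([-0.31793721,  0.44707309, -0.10318322]), 'wrist_torque': array([ 0.02747022, -0.02601774,  0.04966983]), 'grip_width': 85.3993194950742}
top 46.28370015090758 316.4081612446965 253.34723115852833 [[0.09, -0.996, 0.002], [-0.975, -0.089, -0.205], [0.205, 0.017, -0.979]] [ -27.2  483.5 1452.1]
feed_box 0.66 [539.   1. 103.]
wide_lid 0.84 [534.  45. 103.]
wide_press 0.62 [531.  46. 106.]
wide_edge 0.75 [533.  48. 104.]
wide_hinge 0.65 [540.   3. 103.]
narrow_lid 0.57 [558. -76. 100.]
narrow_lid 0.36 [536.  49. 101.]
shaker 0.75 [ 42
[... 262 characters left out ...]
0.49, -0.765], [0.48, -0.596, -0.644]] [ 363.   285.7 1146.3]
feed_box 0.95 [524.  56. 106.]
wide_press 0.64 [537.  51. 108.]
wide_press 0.62 [403.  53.  11.]
wide_edge 0.57 [537.  51. 106.]
wide_hinge 0.65 [519.  53. 109.]
narrow_press 0.65 [560. -80. 106.]
narrow_lid 0.72 [ 584. -466.   49.]
narrow_lid 0.62 [559. -79. 109.]
shaker 0.91 [ 430. -131.   62.]
shaker 0.61 [530. 469.  64.]
tongs 0.96 [401.  48.   9.]
cup_rack 0.84 [ 551. -421.   28.]
cup_rack 0.44 [526.  53. 111.]
hide 0.97 [530. 465.  62.]
wrist 70.34953395638635 317.16696088991347 238.15593069668085 [[0.421, -0.907, 0.0], [-0.873, -0.405, 0.27], [-0.245, -0.114, -0.963]] [-549.5  -34.8  379. ]
cup_rack 0.25 [ 420. -459.   23.]
```

View pics/top0.png

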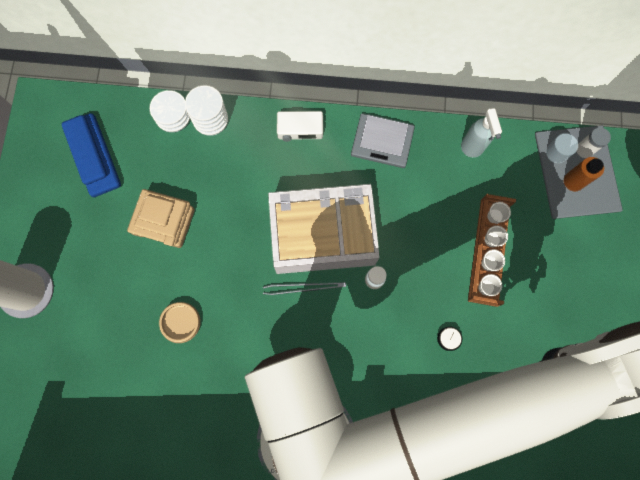

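View pics/side0.png

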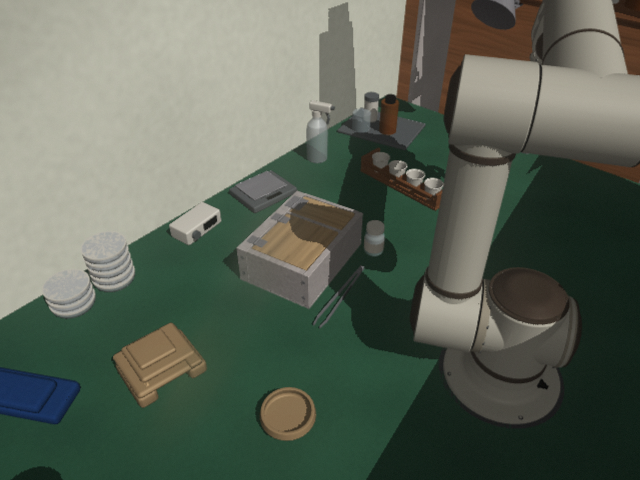

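The top view shows the box at about (323,228) with the wide lid on its left half. The shaker is at (376,277) and the tongs at (303,288). I'll enlarge it to get the corners.

Run:
```python
import cv2
a=cv2.imread("pics/top0.png")[175:300,255:395];cv2.imwrite("pics/topz.png",cv2.resize(a,None,fx=5,fy=4.8,interpolation=cv2.INTER_CUBIC)) 
a=cv2.imread("pics/side0.png")[180:330,220:400];cv2.imwrite("pics/sidez.png",cv2.resize(a,None,fx=4,fy=4,interpolation=cv2.INTER_CUBIC))
```

```text
(no output)
```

View pics/topz.png

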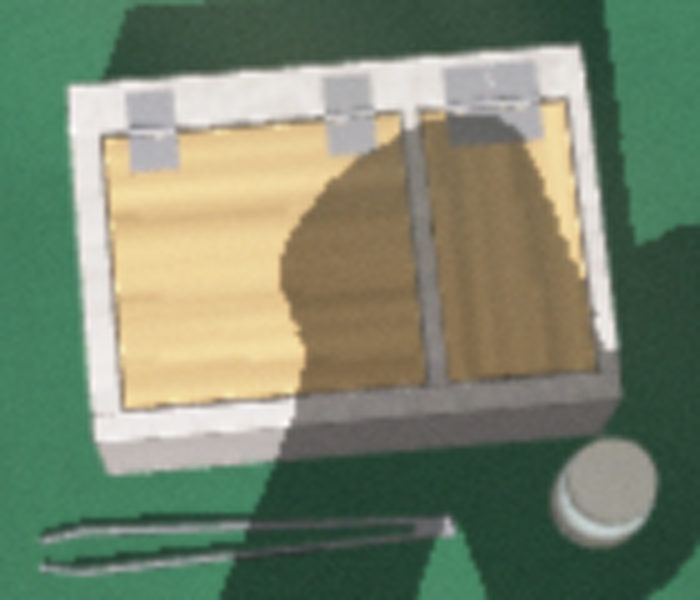

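View pics/sidez.png

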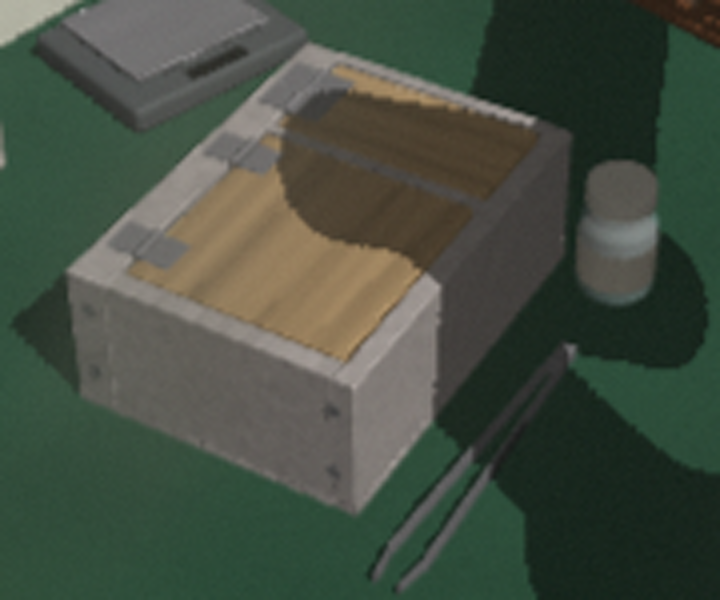

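```bash
cat > fit.py <<'E'
from cell import *
import numpy as np
from scipy.optimize import least_squares
T=dict(FL=(95,442),FR=(620,397),RR=(580,45),RL=(70,85))
S=dict(FL=(350,385),FR=(572,132),RR=(312,43),RL=(70,272),bFL=(357,513),bRL=(82,397))
B=dict(FL=(-100,136.5,105),FR=(-100,-136.5,105),RR=(100,-136.5,105),RL=(100,136.5,105),bFL=(-100,136.5,0),bRL=(100,136.5,0))
TL=dict(FL=(122,410),FR=(425,385),RL=(103,137),RR=(403,118))
obs=[]
for n,D,f,o in(("top",T,(5,4.8),(255,175)),("side",S,(4,4),(220,180))):
    p=camera(n);F=240/np.tan(np.radians(p["fov_y"]/2))
    for k,v in D.items(): obs.append((n,p,F,k,(v[0]+.5)/f[0]+o[0]-.5,(v[1]+.5)/f[1]+o[1]-.5))
    if n=="top": ptop=p;Ft=F
def w(b,x):
    c,s=np.cos(x[2]),np.sin(x[2]);return np.array([x[0]+c*b[0]-s*b[1],x[1]+s*b[0]+c*b[1],b[2]])
def res(x):
    r=[]
    for n,p,F,k,u,v in obs:
        c=np.array(p["R"])@w(B[k],x)+p["t"];r+=[F*c[0]/c[2]+p["cx"]-u,F*c[1]/c[2]+p["cy"]-v]
    return np.array(r)
s=least_squares(res,[540,0,.1]);print(s.x);print(s.fun.reshape(-1,2).round(1).tolist())
R=np.array(ptop["R"]);t=np.array(ptop["t"]);C=-R.T@t
for k,v in TL.items():
    d=R.T@np.array([((v[0]+.5)/5+254.5-ptop["cx"])/Ft,((v[1]+.5)/4.8+174.5-ptop["cy"])/Ft,1]);P=C+d*(105-C[2])/d[2]
    q=P[:2]-s.x[:2];c,sn=np.cos(s.x[2]),np.sin(s.x[2]);print(k,P.round(1),"box",(c*q[0]+sn*q[1]).round(1),(-sn*q[0]+c*q[1]).round(1))
E
python3 fit.py
```

```text
[5.52381742e+02 5.40960182e+00 1.74179860e-01]
[[-0.2, -1.0], [0.7, -0.3], [0.7, -0.8], [-0.3, -0.9], [1.4, 1.2], [0.8, 0.6], [-0.1, 0.0], [-0.8, -0.3], [0.1, 1.2], [0.3, 0.2]]
FL [446.3 109.8 105. ] box -86.3 121.2
FR [474.1 -44.1 105. ] box -85.7 -35.2
RL [596.8 135.5 105. ] box 66.3 120.5
RR [621.9 -20.4 105. ] box 63.9 -37.4
```

servo_tool --moves '[{"delta_pos":[6,13,0],"rot":[0,0,-0.07]},{"delta_pos":[12,27,0],"rot":[0,0,-0.14]},{"delta_pos":[24.6,53.4,0],"rot":[0,0,-0.261]},{"delta_pos":[24.6,53.4,0],"rot":[0,0,-0.261]},{"delta_pos":[24.6,53.4,0],"rot":[0,0,-0.261]},{"delta_pos":[24.6,53.4,0],"rot":[0,0,-0.261]},{"delta_pos":[24.6,53.4,0],"rot":[0,0,-0.261]},{"delta_pos":[24.6,53.4,0],"rot":[0,0,-0.261]},{"delta_pos":[24.6,53.4,0],"rot":[0,0,-0.261]},{"delta_pos":[24.6,53.4,0],"rot":[0,0,-0.261]}]' --jaw 0 --grip_force 20

```text
time: 3.15
eef_pos: [478.3, 38.1, 231.0]
ee_rot: [-3.141, 0.0, 0.177]
force: [-0.4, -0.2, -0.6]
grip_width: -0.0
```

Run:
```python
from cell import *
import cv2,numpy as np
s=read_state();print(s["q"].round(3),s["eef_pos"].round(1),s["ee_rot"].round(3),s["joint_velocities"].round(3).max())
p=camera("wrist");f=p["frame"].copy();R=np.array(p["R"]);t=np.array(p["t"]);F=240/np.tan(np.radians(p["fov_y"]/2))
bx,by,a=552.4,5.4,.174;c,sn=np.cos(a),np.sin(a)
for b in [(-100,136.5),(-100,-136.5),(-85,120.5),(-85,-36),(-68,42.3),(67,120.5),(67,-36)]:
    P=np.array([bx+c*b[0]-sn*b[1],by+sn*b[0]+c*b[1],105]);C=R@P+t
    u=(F*C[0]/C[2]+p["cx"],F*C[1]/C[2]+p["cy"]);print(b,P.round(1),np.round(u,1))
    if C[2]>0: cv2.circle(f,(int(u[0]),int(u[1])),3,(255,0,0),-1)
cv2.imwrite("pics/wrist1.png",f[:,:,::-1])
```

```text
[ 0.079 -0.08   0.008  1.659  0.     3.044] [478.3  38.1 231. ] [-3.141  0.     0.177] 0.346
(-100, 136.5) [430.3 122.5 105. ] [209.  267.4]
(-100, -136.5) [ 477.5 -146.4  105. ] [533.5 268.2]
(-85, 120.5) [447.8 109.4 105. ] [226.8 250.5]
(-85, -36) [474.9 -44.8 105. ] [415.6 250.9]
(-68, 42.3) [478.1  35.3 105. ] [321.3 230.8]
(67, 120.5) [597.5 135.7 105. ] [212.  46.]
(67, -36) [624.6 -18.5 105. ] [432.8  46.6]
```

View pics/wrist1.png

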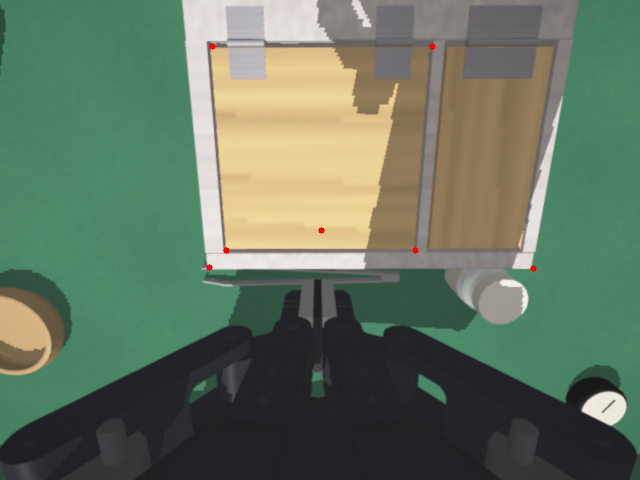

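servo_tool --moves '[{"delta_pos":[0,-0.2,-3],"rot":[0,0,0]},{"delta_pos":[0,-0.3,-6],"rot":[0,0,0]},{"delta_pos":[0,-0.3,-8.5],"rot":[0,0,0]},{"delta_pos":[0,-0.3,-10.5],"rot":[0,0,0]},{"delta_pos":[0,-0.3,-11.5],"rot":[0,0,0]},{"delta_pos":[0,-0.3,-11.8],"rot":[0,0,0]},{"delta_pos":[0,-0.3,-11.8],"rot":[0,0,0]}]'

```text
time: 4.08
eef_pos: [479.2, 36.1, 113.3]
ee_rot: [-3.141, -0.001, 0.177]
force: [0.4, 0.1, -0.2]
grip_width: -0.0
```

Run:
```python
from cell import *
import cv2,numpy as np
s=read_state();print(s["q"].round(4),s["eef_pos"].round(1),s["ee_rot"].round(3),s["force"])
for n in("side",):
    p=camera(n);f=p["frame"][150:330,220:420];cv2.imwrite("pics/side2.png",cv2.resize(f,None,fx=3,fy=3)[:,:,::-1])
```

```text
[ 7.4500e-02 -9.1800e-02 -2.3010e-01  1.4319e+00  1.0000e-03  3.0391e+00] [479.2  36.1 113.3] [-3.141e+00 -1.000e-03  1.770e-01] [ 0.36810533  0.06807352 -0.1818266 ]
```

View pics/side2.png

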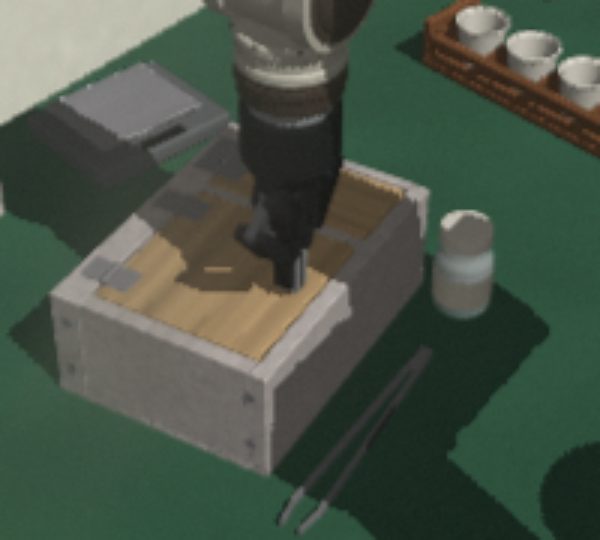

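The side view shows the shut fingertips at about (290,290), over the wide lid's front edge and clear of the rail. I'll press slowly.

servo_tool --moves '[{"delta_pos":[-0.1,-0.05,-0.4],"rot":[0,0,0]},{"delta_pos":[-0.1,-0.05,-0.7],"rot":[0,0,0]},{"delta_pos":[-0.1,-0.05,-0.9],"rot":[0,0,0]},{"delta_pos":[-0.1,-0.05,-1.0],"rot":[0,0,0]},{"delta_pos":[-0.1,-0.05,-1.1],"rot":[0,0,0]}]'

```text
time: 4.75
eef_pos: [478.4, 35.6, 102.9]
ee_rot: [-3.141, -0.001, 0.177]
force: [-1.6, -1.5, 5.1]
grip_width: 0.0
```

servo_tool --moves '[{"delta_pos":[0,0,-0.15],"rot":[0,0,0]},{"delta_pos":[0,0,-0.3],"rot":[0,0,0]},{"delta_pos":[0,0,-0.35],"rot":[0,0,0]}]'

```text
time: 5.12
eef_pos: [478.4, 35.6, 99.5]
ee_rot: [-3.141, -0.002, 0.177]
force: [-1.1, -0.6, 5.6]
grip_width: -0.2
```

servo_tool --moves '[{"delta_pos":[0,0,2],"rot":[0,0,0]},{"delta_pos":[-1,0,6],"rot":[0,0,0]},{"delta_pos":[-3,0,11],"rot":[0,0,0]},{"delta_pos":[-6,1,15],"rot":[0,0,0]},{"delta_pos":[-8,2,17],"rot":[0,0,0]},{"delta_pos":[-9,3,18],"rot":[0,0,0]},{"delta_pos":[-9,3,18],"rot":[0,0,0]}]'

```text
time: 6.0
eef_pos: [388.6, 66.1, 279.4]
ee_rot: [-3.141, -0.002, 0.178]
force: [0.7, 0.1, -0.9]
grip_width: -0.4
```

Run:
```python
from cell import *
import cv2,numpy as np
s=read_state();print(s["q"].round(4),s["eef_pos"].round(1),s["ee_rot"].round(3),s["force"])
for n in("side","wrist"):
    p=camera(n);f=p["frame"];f=f[150:330,220:420] if n=="side" else f
    cv2.imwrite(f"pics/{n}3.png",cv2.resize(f,None,fx=3 if n=="side" else 1,fy=3 if n=="side" else 1)[:,:,::-1])
```

```text
[ 1.6800e-01 -2.5740e-01 -4.9500e-02  1.7765e+00  7.0000e-04  3.1314e+00] [388.6  66.1 279.4] [-3.141e+00 -2.000e-03  1.780e-01] [ 0.71668482  0.11343857 -0.92732024]
```

View pics/side3.png

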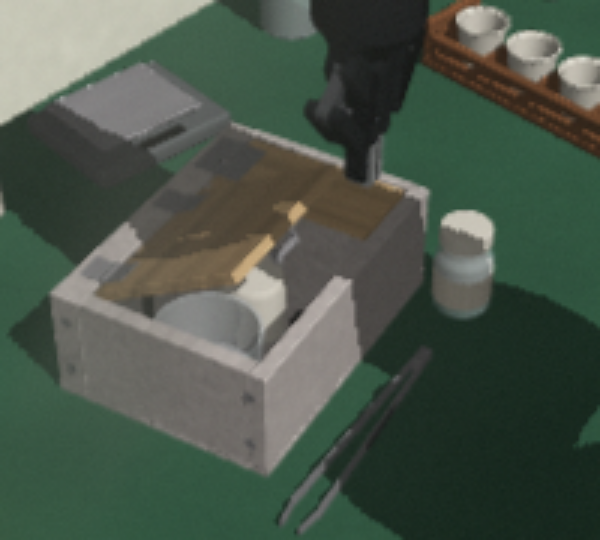

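View pics/wrist3.png

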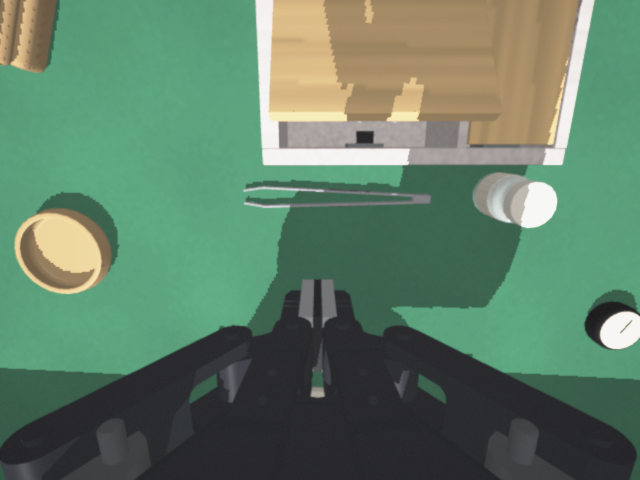

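The lid sprang ajar, and the wrist view shows its raised edge at about row 118, columns 268–500. The striker is under its middle. The tongs and shaker haven't moved. Next I'll tilt the tool forward.

servo_tool --moves '[{"delta_pos":[1,0.2,-0.5],"rot":[0,0,0.06]},{"delta_pos":[2,0.4,-1],"rot":[0.02,-0.12,0.06]},{"delta_pos":[3,0.5,-2],"rot":[0.04,-0.24,0.06]},{"delta_pos":[3.5,0.6,-3],"rot":[0.06,-0.36,0.06]},{"delta_pos":[3.5,0.6,-3],"rot":[0.08,-0.46,0.06]},{"delta_pos":[3.5,0.6,-3],"rot":[0.093,-0.54,0.06]},{"delta_pos":[3.5,0.6,-3],"rot":[0.093,-0.54,0.06]}]'

```text
time: 6.98
eef_pos: [423.2, 71.1, 247.0]
ee_rot: [3.119, -0.547, 0.245]
force: [0.3, 0.0, 0.8]
grip_width: 0.2
```

```bash
cat > st.py <<'E'
from cell import *
import numpy as np
from scipy.spatial.transform import Rotation as Rn
s=read_state();R=Rn.from_euler("xyz",s["ee_rot"]).as_matrix();e=s["eef_pos"]
q=e[:2]-[552.4,5.4];c,sn=np.cos(.174),np.sin(.174)
print("t",s["time"],"q",s["q"].round(3),"f",s["force"].round(1));print("eef",e.round(1),"box",(c*q[0]+sn*q[1]).round(1),(-sn*q[0]+c*q[1]).round(1),"r",np.hypot(*e[:2]).round(1))
print("tool x",R[:,0].round(3),"z",R[:,2].round(3))
E
python3 st.py
```

```text
t 6.975 q [ 0.148 -0.767 -0.542  1.25   0.028  3.059] f [0.3 0.  0.8]
eef [423.2  71.1 247. ] box -115.9 87.1 r 429.1
tool x [0.829 0.207 0.52 ] z [ 0.51   0.104 -0.854]
```

servo_tool --moves '[{"delta_pos":[0.8,0.15,-2.5],"rot":[0,0,0]},{"delta_pos":[1.6,0.3,-5],"rot":[0,0,0]},{"delta_pos":[2.4,0.4,-7.2],"rot":[0,0,0]},{"delta_pos":[3.2,0.55,-8.8],"rot":[0,0,0]},{"delta_pos":[3.7,0.65,-9.8],"rot":[0,0,0]},{"delta_pos":[4,0.7,-10.2],"rot":[0,0,0]},{"delta_pos":[4,0.7,-10.2],"rot":[0,0,0]}]'

```text
time: 7.85
eef_pos: [463.4, 78.1, 145.0]
ee_rot: [3.119, -0.546, 0.245]
force: [0.3, 0.1, 0.4]
grip_width: -0.1
```

```bash
python3 st.py
python3 - <<'E'
from cell import *
import cv2
for n in("side","wrist"):
    p=camera(n);f=p["frame"];f=f[150:330,220:420] if n=="side" else f
    cv2.imwrite(f"pics/{n}4.png",cv2.resize(f,None,fx=3 if n=="side" else 1,fy=3 if n=="side" else 1)[:,:,::-1])
E
```

```text
t 7.85 q [ 0.151 -0.705 -0.713  1.016  0.026  3.061] f [0.3 0.1 0.4]
eef [463.4  78.1 145. ] box -75.1 87.0 r 469.9
tool x [0.829 0.207 0.52 ] z [ 0.509  0.104 -0.854]
```

View pics/side4.png

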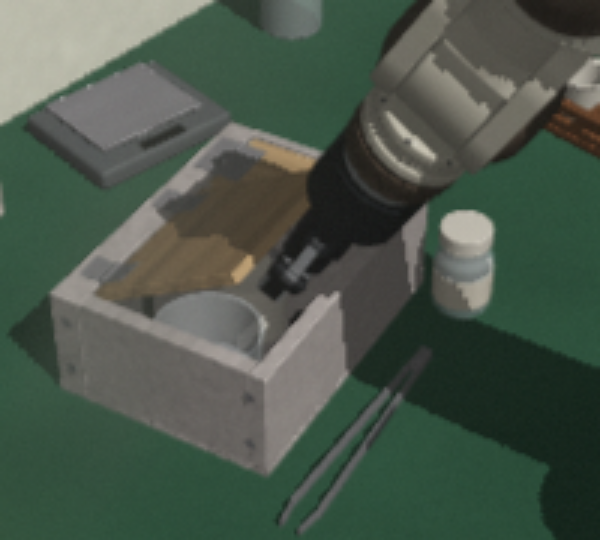

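View pics/wrist4.png

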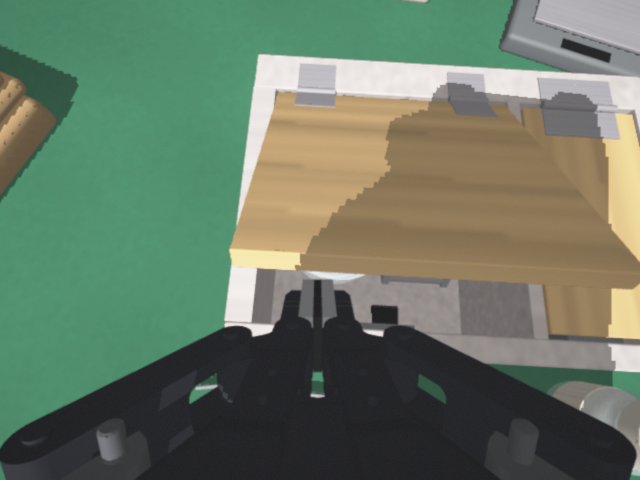

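Run:
```python
import numpy as np
f=np.array([.52,-.854]);n=np.array([.854,.52]);k=28;H=np.array([67,105]);P0=np.array([-75.1,145.]);e=np.array([.9849,.1733])
for th in (.54,.62,.7,.8,.9,1.0,1.1,1.2,1.3,1.4,1.5,1.6,1.7):
    c,s=np.cos(th),np.sin(th);E=H+152*np.array([-c,s])-10*np.array([s,c])
    P=E-11*n+(k*f if th<1.03 else k*np.array([c,-s]))
    d=P-P0;print(th,P.round(1),"delta cm",(e*d[0]/10).round(2),(d[1]/10).round(2))
```

```text
0.54 [-63.3 144.9] delta cm [1.16 0.2 ] -0.01
0.62 [-57.4 155.5] delta cm [1.75 0.31] 1.05
0.7 [-50.5 165.6] delta cm [2.42 0.43] 2.06
0.8 [-40.9 177.4] delta cm [3.37 0.59] 3.24
0.9 [-30.2 188.2] delta cm [4.43 0.78] 4.32
1.0 [-18.4 197.9] delta cm [5.59 0.98] 5.29
1.1 [ -7.6 205.3] delta cm [6.65 1.17] 6.03
1.2 [  3.4 211.2] delta cm [7.73 1.36] 6.62
1.3 [ 14.8 216.1] delta cm [8.85 1.56] 7.11
1.4 [ 26.7 219.8] delta cm [10.02  1.76] 7.48
1.5 [ 38.9 222.3] delta cm [11.22  1.97] 7.73
1.6 [ 51.2 223.5] delta cm [12.44  2.19] 7.85
1.7 [ 63.7 223.5] delta cm [13.67  2.4 ] 7.85
```

The shut fingertip is just under the raised edge at about (318,285) in the wrist view. It is well left of the striker at (415,280). I'll push up and back gently.

servo_tool --moves '[{"delta_pos":[0.6,0.1,0],"rot":[0,0,0]},{"delta_pos":[1.16,0.2,0],"rot":[0,0,0]},{"delta_pos":[1.45,0.25,0.5],"rot":[0,0,0]},{"delta_pos":[1.75,0.31,1.05],"rot":[0,0,0]},{"delta_pos":[2.1,0.37,1.55],"rot":[0,0,0]},{"delta_pos":[2.42,0.43,2.06],"rot":[0,0,0]},{"delta_pos":[2.42,0.43,2.06],"rot":[0,0,0]}]'

```text
time: 8.82
eef_pos: [488.1, 82.5, 167.0]
ee_rot: [3.119, -0.548, 0.245]
force: [-0.2, 0.3, 0.1]
grip_width: -0.2
```

```bash
python3 st.py
python3 - <<'E'
from cell import *
import cv2
for n in("side","wrist"):
    p=camera(n);f=p["frame"];f=f[150:330,220:420] if n=="side" else f
    cv2.imwrite(f"pics/{n}5.png",cv2.resize(f,None,fx=3 if n=="side" else 1,fy=3 if n=="side" else 1)[:,:,::-1])
E
```

```text
t 8.825 q [ 0.153 -0.631 -0.635  1.018  0.025  3.063] f [-0.2  0.3  0.1]
eef [488.1  82.5 167. ] box -50.0 87.1 r 495.0
tool x [0.828 0.207 0.521] z [ 0.511  0.104 -0.853]
```

View pics/side5.png

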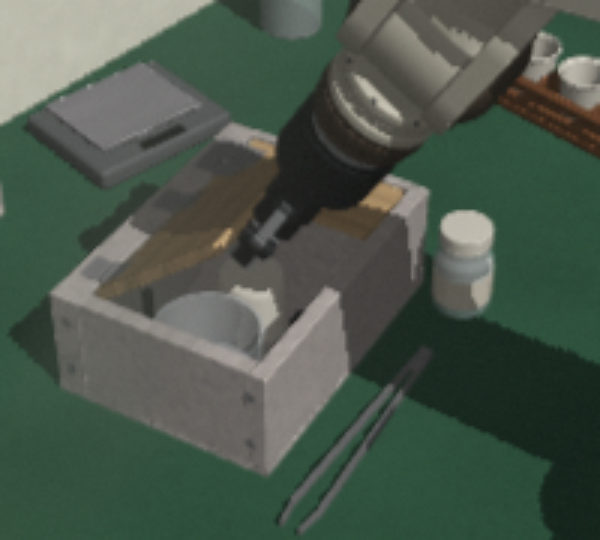

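View pics/wrist5.png

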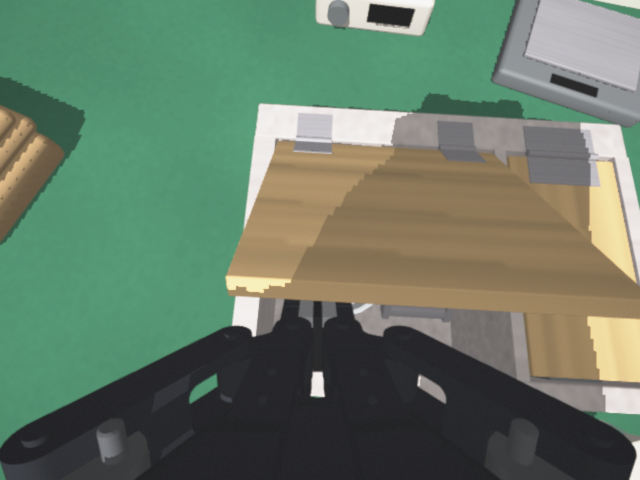

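The finger is under the edge at about row 297 and the lid is slightly raised, with almost no force. I'll continue along the arc.

servo_tool --moves '[{"delta_pos":[0.45,0.08,0.6],"rot":[0,0,0]},{"delta_pos":[0.9,0.15,1.1],"rot":[0,0,0]},{"delta_pos":[1.4,0.25,1.65],"rot":[0,0,0]},{"delta_pos":[1.95,0.34,2.15],"rot":[0,0,0]},{"delta_pos":[2.5,0.44,2.65],"rot":[0,0,0]},{"delta_pos":[3.1,0.54,3.1],"rot":[0,0,0]},{"delta_pos":[3.65,0.64,3.5],"rot":[0,0,0]},{"delta_pos":[4.2,0.73,3.85],"rot":[0,0,0]},{"delta_pos":[4.2,0.73,3.85],"rot":[0,0,0]}]'

```text
time: 10.05
eef_pos: [530.1, 89.8, 205.1]
ee_rot: [3.119, -0.548, 0.245]
force: [0.0, -1.0, -0.0]
grip_width: 0.2
```

```bash
python3 st.py
python3 - <<'E'
from cell import *
import cv2
for n in("side","wrist"):
    p=camera(n);f=p["frame"];f=f[150:330,220:420] if n=="side" else f
    cv2.imwrite(f"pics/{n}6.png",cv2.resize(f,None,fx=3 if n=="side" else 1,fy=3 if n=="side" else 1)[:,:,::-1])
E
```

```text
t 10.05 q [ 0.155 -0.507 -0.492  1.039  0.024  3.065] f [ 0. -1. -0.]
eef [530.1  89.8 205.1] box -7.4 87.0 r 537.6
tool x [0.828 0.207 0.521] z [ 0.511  0.104 -0.853]
```

View pics/side6.png

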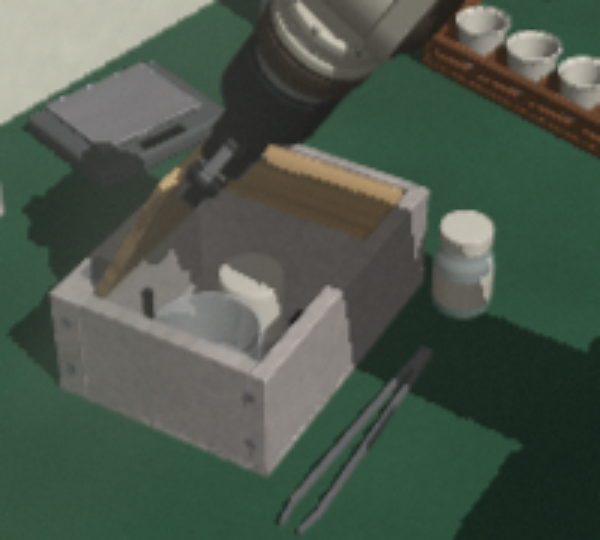

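View pics/wrist6.png

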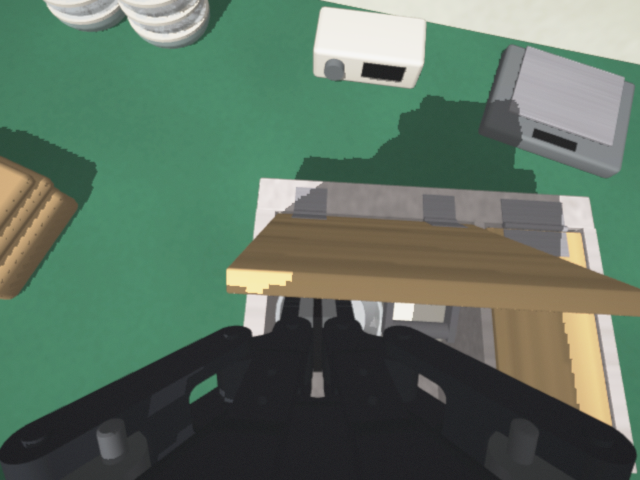

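The lid is now at about 60°, as planned, with low forces. I'll take it past upright.

servo_tool --moves '[{"delta_pos":[0.55,0.1,0.35],"rot":[0,0,0]},{"delta_pos":[1.1,0.19,0.65],"rot":[0,0,0]},{"delta_pos":[1.7,0.3,0.9],"rot":[0,0,0]},{"delta_pos":[2.3,0.4,1.15],"rot":[0,0,0]},{"delta_pos":[2.9,0.51,1.35],"rot":[0,0,0]},{"delta_pos":[3.5,0.62,1.5],"rot":[0,0,0]},{"delta_pos":[4.1,0.72,1.6],"rot":[0,0,0]},{"delta_pos":[4.7,0.83,1.7],"rot":[0,0,0]},{"delta_pos":[5.3,0.93,1.8],"rot":[0,0,0]},{"delta_pos":[5.3,0.93,1.8],"rot":[0,0,0]}]'

```text
time: 11.4
eef_pos: [583.0, 99.0, 222.6]
ee_rot: [3.119, -0.547, 0.245]
force: [-0.2, 0.2, -0.7]
grip_width: -0.2
```

servo_tool --moves '[{"delta_pos":[0.5,0.09,0.05],"rot":[0,0,0]},{"delta_pos":[1.0,0.18,0.05],"rot":[0,0,0]},{"delta_pos":[1.4,0.25,0.05],"rot":[0,0,0]},{"delta_pos":[1.4,0.25,0.05],"rot":[0,0,0]}]'

```text
time: 11.9
eef_pos: [597.2, 101.6, 222.9]
ee_rot: [3.119, -0.547, 0.245]
force: [0.5, 0.4, -0.5]
grip_width: -0.1
```

```bash
python3 st.py
python3 - <<'E'
from cell import *
import cv2
for n in("side","wrist"):
    p=camera(n);f=p["frame"];f=f[150:330,220:420] if n=="side" else f
    cv2.imwrite(f"pics/{n}7.png",cv2.resize(f,None,fx=3 if n=="side" else 1,fy=3 if n=="side" else 1)[:,:,::-1])
E
```

```text
t 11.9 q [ 0.158 -0.331 -0.339  1.016  0.023  3.067] f [ 0.5  0.4 -0.5]
eef [597.2 101.6 222.9] box 60.8 87.0 r 605.8
tool x [0.829 0.207 0.52 ] z [ 0.51   0.104 -0.854]
```

View pics/side7.png

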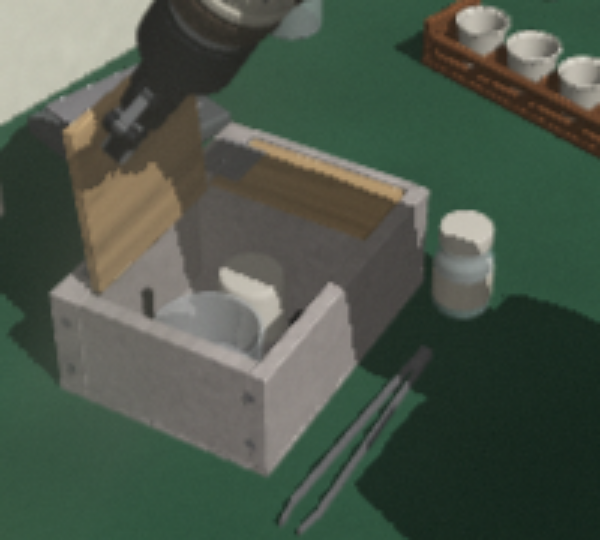

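View pics/wrist7.png

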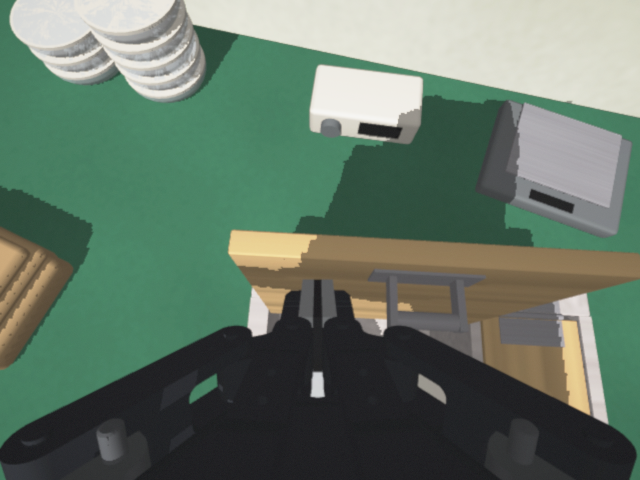

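The lid is upright or slightly beyond. I'll withdraw straight back.

servo_tool --moves '[{"delta_pos":[-1.5,-0.27,0],"rot":[0,0,0]},{"delta_pos":[-4,-0.7,0.3],"rot":[0,0,0]},{"delta_pos":[-7,-1.2,1],"rot":[0,0,0]},{"delta_pos":[-10,-1.8,2],"rot":[0,0,0]},{"delta_pos":[-13,-2.3,3],"rot":[0,0,0]},{"delta_pos":[-15,-2.6,5],"rot":[0,0,0]},{"delta_pos":[-16,-2.8,6],"rot":[0,0,0]},{"delta_pos":[-16,-2.8,6],"rot":[0,0,0]},{"delta_pos":[-16,-2.8,6],"rot":[0,0,0]},{"delta_pos":[-16,-2.8,6],"rot":[0,0,0]}]'

```text
time: 13.25
eef_pos: [437.2, 73.6, 281.8]
ee_rot: [3.119, -0.545, 0.245]
force: [-0.3, 0.6, 0.2]
grip_width: -0.2
```

```bash
python3 st.py
python3 - <<'E'
from cell import *
import cv2,numpy as np
for n in("side","top"):
    p=camera(n);f=p["frame"];cv2.imwrite(f"pics/{n}8.png",f[:,:,::-1])
    R=np.array(p["R"]);t=np.array(p["t"])
    for th in ("tongs","shaker","dish","hygrometer","hide","cup_rack","wide_edge","narrow_press"):
        for d in find_in(th,p)[:1]: print(n,th,round(d["conf"],2),(R.T@(np.array(d["location"])-t)).round(0))
E
```

```text
t 13.25 q [ 0.149 -0.702 -0.443  1.285  0.027  3.06 ] f [-0.3  0.6  0.2]
eef [437.2  73.6 281.8] box -101.7 87.1 r 443.3
tool x [0.83  0.207 0.519] z [ 0.508  0.104 -0.855]
side tongs 0.96 [404.  48.   9.]
side shaker 0.74 [ 429. -130.   62.]
side dish 0.74 [276. 366.  10.]
side hygrometer 0.64 [ 294. -341.   24.]
side hide 0.64 [565.  44.  97.]
side cup_rack 0.82 [ 491. -423.   23.]
side wide_edge 0.86 [612.  73. 192.]
side narrow_press 0.8 [561. -79. 104.]
top tongs 0.56 [411. -34.  16.]
top shaker 0.76 [ 427. -141.   86.]
top dish 0.79 [270. 364.   5.]
top hygrometer 0.8 [ 289. -355.   24.]
top hide 0.86 [542. 440.  66.]
top cup_rack 0.67 [ 581. -468.   32.]
top wide_edge 0.86 [612.  62. 203.]
top narrow_press 0.73 [557. -81. 100.]
```

View pics/side8.png

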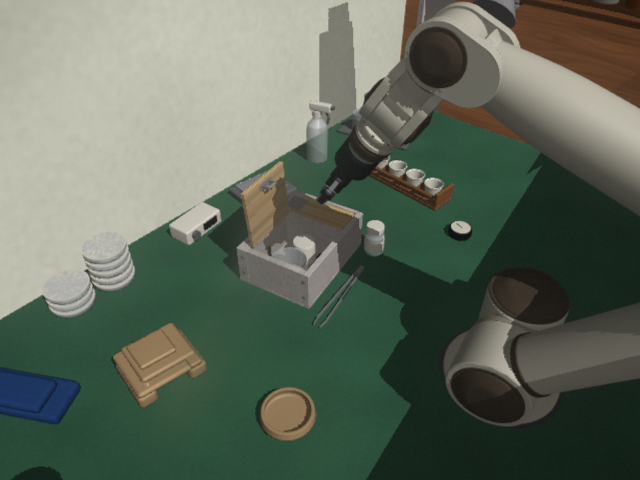

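View pics/top8.png

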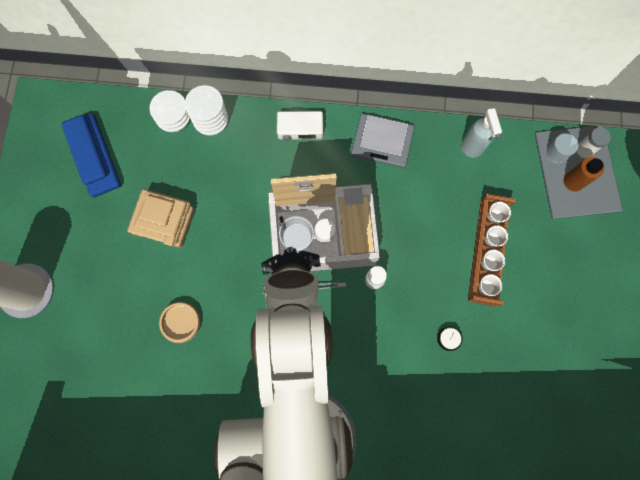

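The lid stands by itself at about (265,205) in the side view, the narrow lid is flush and everything else is where it was. I'll hand it in.

```bash
python3 -c "
from cell import *
print(sign_off())"
```

```text
the job is handed in; nothing more can be done
None
```

The wide compartment is open, and the job was handed in at about 14 s on the robot's clock. I pressed the wide lid's front edge with the shut fingertips, with readings up to about 5.6 N and the finger about 5 mm below flush. After I withdrew the finger, the lid sprang ajar. I then tilted the tool forward and pushed the edge up and back, about 45 mm left of the striker. Forces read at the end of each push were about 1 N or less.

**Last checks:**
- **Wide lid:** the side and top pictures showed it standing upright by itself, with the gripper well clear of it. It had been pushed to roughly 1.6 rad by my geometry. I did not measure its final angle.
- **Narrow lid:** shut, flush in both pictures.
- **Bystanders:** the shaker, tongs, rack, cups, dish, hygrometer and hide all looked unmoved.

**Disagreements:** some network positions did not match the earlier readings:
- **Rack, both views:** up to about 60 mm off.
- **Tongs, top view:** off because the arm partly hid them.
- **Hide, side view:** taken for the box.

In each case the picture showed the object in its original place, so I put these down to detection errors.

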